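Meter one brass slug from a plunger dispenser

ROBOT

A 6-joint arm with a two-finger parallel gripper is mounted at the origin on a cart in front of the work surface, level with it; the furniture and walls round the work are solid. World frame = base frame: x ahead of the robot, y to its left, z up, the work surface at z = 0. Lengths are in mm, angles in rad, forces in N, time in s.
With the tool pointing down it reaches from about 350 to 1000 mm from the base axis. Payload 7.1 kg.
Tool frame: the origin (TCP) lies at the very end of the fingers, on their centre line; the grasp point (between the pads) lies 19 mm behind it; x points along the fingers, z is the direction in which the jaws open and shut, and the axes are right-handed (so a half turn about x gives the same grasp; the last joint's range is limited). The gripper opens to 85 mm and grips with 20 to 120 N. Pads are 22 mm wide; open, the fingers measure 114 mm over their backs; the gripper's body (76 mm by 85 mm) begins 54 mm behind the grasp point. The pads swing forward as they close: fully open they stand 13 mm farther back than shut.
Start: joints at [1.084, 0.423, 1.63, -0, 1.089, -0.019], TCP at [281.795, 557.85, 231.319] pointing down, gripper open.
Joint ranges: [-3, 3], [-0.9, 2.11], [0.09, 2.58], [-1.31, 4.45], [0.11, 2.69], [-2.54, 2.54]. Speed limits (rad/s): [2.39, 2.39, 3.01, 3.14, 3.14, 3.14].

INTERFACE

Orientations are given as [roll, pitch, yaw] about the fixed x, y, z axes, in that order (R = Rz(yaw) Ry(pitch) Rx(roll)).
In Python, from bench import manip gives the robot as it stands. The module is installed in compiled form; this text tells all that it offers. Calls block until the motion is done:
- manip.move_ptp(position, orientation): joint-space move of the TCP to a pose.
- manip.line_to(position, attitude=None, v=150, contact_N=None): straight line of the TCP; attitude=None keeps the orientation; v is the mean speed in mm/s. With contact_N (N) it stops when the force on the tool has changed by that much, and returns True; else False.
- manip.movej(angles): joint-space move.
- manip.gripper_open() and manip.clamp(grasp_force=None): open the fingers fully, or close them until they stop; grasp_force is the grip in N (None keeps the last).
- manip.wait(seconds).
- manip.ik(position, orientation): joint angles nearest the present ones, or None.
- manip.get_image(name): name is "scene" or "top" or "wrist"; returns (picture, depth): 400x640x3 uint8, blue, green, red; 400x640 float32, mm along the optical axis (not along the pixel's ray), 0 where there is no reading.
- manip.camera_info(name): a dict with "fovy" (degrees; the focal length in pixels is half the picture's height over the tangent of half this angle, whatever the lens; pixels are square), "cx", "cy" (the principal point, pixels), "world_from_camera" (4x4, takes a point from camera to world coordinates). Camera axes: x right, y down, z forward; pixel columns grow to the right and rows downward; lengths in mm; the calibration is good to about 2 mm. The wrist camera is an equidistant fisheye: a pixel r from the principal point sees the ray r / f radians off the axis. A picture is of the moment at which its call begins: read the wrist's pose just before it. camera_info takes no time and is no camera call; for the wrist camera it gives the pose at the moment of the call.
A pose or a line that the arm cannot do raises manip.MotionError and nothing moves.
- manip.sign_off(): hands the job in, once; it reports no verdict.
Readings, each from a call of its own:
- manip.read_t(): time.
- manip.read_joints(): joint angles.
- manip.read_joint_velocities(): joint speeds.
- manip.read_joint_efforts(): joint torques, N m.
- manip.read_tcp_pos(): TCP position.
- manip.read_tool_rot(): TCP orientation.
- manip.read_ft_force(): force on the tool from outside, world axes, zero at the start.
- manip.read_moment(): the same for the moment, N m.
- manip.read_gripper_width(): opening from 0.0 (shut) to 1.0 (fully open).
Only numpy, scipy, OpenCV 4.12 (cv2) and the standard library are available. Lean on these libraries where they do the work, as an engineer would, in place of code of your own. Each camera call takes 0.05 s, during which the arm holds its last target.

TASK

Take the catch tray by its tab, slide it between the guide rails of the blue slug dispenser until it is home against the back stop, and let go of it. Then press the dispenser's red sprung plunger once, down until it bottoms on its hidden stop, bear on it firmly there for about half a second without forcing it (about 16 N, never more than 25 N), and let it come fully up, so that exactly one brass slug has dropped in the tray. Leave the tray home in the rails and do not disturb the other things on the bench.

Things in the scene. Friction and masses are not known exactly. Their poses are not given: they have to be found in the camera images.
- dispenser: Blue bench dispenser for brass slugs, fixed to the bench. Origin on the bench in the middle of the column's front face (64 mm wide, 45 mm high), which is the back stop for the tray. Its -x axis points out of the dock, toward the robot; z up. From that face the blue column and head run 90 mm to +x, 64 mm wide; head top 110 mm above the bench.
- dock (a point): Same point as the dispenser's origin, same axes: the back stop. Two aluminium guide rails, 20 mm high, reach 45 mm to -x from here with a clear gap of 65 mm centred on y = 0, then flare outward to x = -67 mm. Above the dock a steel ledge (underside 45 mm above the bench) sticks out to x = -16 mm; the slug falls over its front edge at about x = -20 mm into the tray when that is home.
- plunger (a joint): Stroke of the plunger in m: 0 up, grows as pressed. It bottoms on an adjustable stop inside the head, unseen and set anew each time, somewhere between 15 and 22 mm of stroke. A slug drops as the stroke passes about 14 mm; let go, the plunger comes up by itself and the next slug sinks into place, so a second stroke would drop a second slug.
- cap: The red plunger cap, 38 mm across, 14 mm thick; origin at the centre of its underside, 136 mm above the bench when up. Spring force: about 4 N at the start of the stroke, rising by 0.25 N per mm to 8 to 9.5 N. Once bottomed the push becomes stiff at once: go slowly and read the force. 14 N or more, held for half a second, shows it is bottomed; over 25 N damages it.
- cap_top (a point): Centre of the flat top of the red plunger cap (38 mm across), 58 mm to +x of the dispenser's origin and 150 mm above the bench when up; pressed straight down.
- catch_tray: Loose open aluminium tray, 80 mm long (x), 60 mm wide (y), 32 mm high, walls and floor 3 mm, 0.18 kg. Origin under the middle of the 80 x 60 mm box; +x is the end that goes in first, the black tab stands at the -x end.
- tray_tab (a point): Centre of the free part of the tray's upright black tab, where it is gripped from above: tab 12 mm thick (y), 46 mm long (x, from 39 to 85 mm behind the tray's origin), 4 to 44 mm above the tray's underside; this point is 66 mm to -x of the tray's origin and 24 mm up.
- tray_back (a point): Middle of the lower edge of the tray's leading (+x) end wall, 40 mm to +x of the tray's origin; it meets the dispenser's origin when the tray is home.
- magazine (a point): Point on the axis of the clear upright magazine, 10 mm to +x of the dispenser's origin, 66 mm above the bench; the magazine's top is 85 mm above the bench.
- slug_1_center (a point): Centre of brass slug 1 (disc 20 mm across, 8 mm thick), number 1 from below in the dispenser's magazine at the start: the one to be dropped.
- slug_2_center (a point): Centre of brass slug 2 (disc 20 mm across, 8 mm thick), number 2 from below in the dispenser's magazine at the start: stays in the magazine.
- slug_3_center (a point): Centre of brass slug 3 (disc 20 mm across, 8 mm thick), number 3 from below in the dispenser's magazine at the start: stays in the magazine.
- housing_18: Grey open fluted housing, 128 mm across, 36 mm high, origin under its centre; bystander.
- thread_lock: Small red bottle, 33 mm across, 88 mm high, origin under its centre; bystander.
- silicone_oil: White bottle with red tip, 38 mm across, 105 mm high, origin under its centre; bystander.
- caliper: Digital caliper lying flat, 225 mm long, 58 mm wide, 13 mm high, origin under its centre, long along its y; bystander.
- spare_lens_a: Loose clear lens lying flat, 121 mm across, 14 mm high, origin under its centre; bystander.
Things that resemble listed ones, but are neither listed nor needed, are in the scene too. Of the things that look like the catch_tray, take the one that is farthest to the robot's right at the start.

How it is judged:
By the outcome, as a careful person would: the job done as asked, in the order asked, and still so for the second after the job is handed in, with the robot touching nothing.
It also fails if it takes over 67 s, if anything falls off the work surface, if the arm or the gripper's body presses on something with over 40 N, if the wrist force passes 120 N, or if a joint passes its speed limit or range.

## Working session

There is one attempt and no reset: what is moved stays moved. The work goes in short steps, each a Python script; the robot and the scene stay as the last script left them, time stands still between calls to the robot, and variables do not carry over. Pictures are saved under pics/ and viewed, and the job is handed in when it is done.

```bash
mkdir -p pics
python3 - <<'E'
from bench import manip
import cv2,numpy as np
for n in("scene","top"):
    im,d=manip.get_image(n); cv2.imwrite(f"pics/{n}0.png",im); np.save(f"{n}0.npy",d)
    c=manip.camera_info(n); print(n,c)
print(manip.read_t(),manip.read_tool_rot(),manip.read_tcp_pos())
E
```

```text
scene {'fovy': 52.63109383557563, 'cx': 315.3946059624416, 'cy': 198.79417369288834, 'world_from_camera': array([[ 4.50665525e-01, -4.08040722e-01,  7.93979442e-01,
        -4.53932016e+02],
       [-8.92618913e-01, -2.17427142e-01,  3.94913806e-01,
        -5.63506405e+02],
       [ 1.14917664e-02, -8.86695104e-01, -4.62211783e-01,
         7.16768948e+02],
       [ 0.00000000e+00,  0.00000000e+00,  0.00000000e+00,
         1.00000000e+00]])}
top {'fovy': 49.89350463875435, 'cx': 320.96239875425243, 'cy': 202.33627389967242, 'world_from_camera': array([[ 3.37798859e-03, -9.94814235e-01,  1.01652483e-01,
         4.29066218e+02],
       [-9.99977102e-01, -3.95650857e-03, -5.49007549e-03,
        -6.55307335e+01],
       [ 5.86379417e-03, -1.01631610e-01, -9.94804821e-01,
         1.29483989e+03],
       [ 0.00000000e+00,  0.00000000e+00,  0.00000000e+00,
         1.00000000e+00]])}
0.1 [ 3.13320919  1.56937829 -2.04697855] [281.57461839 557.42225582 230.60778751]
```

View pics/top0.png

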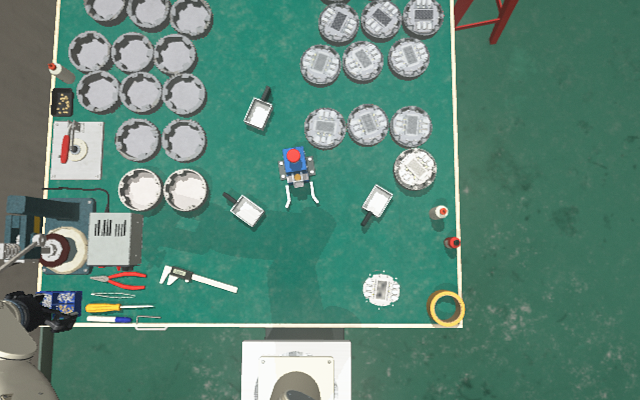

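View pics/scene0.png

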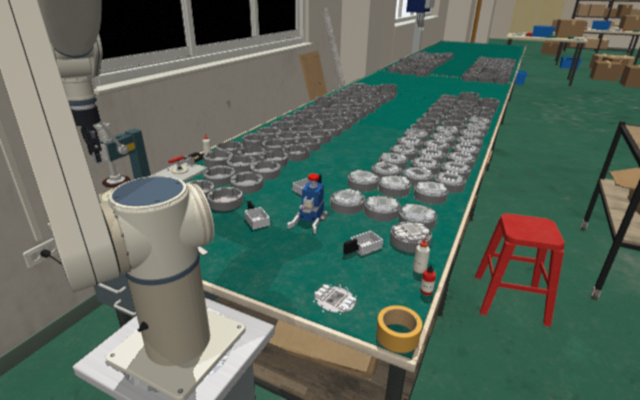

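The top view shows three trays. The one farthest right is at about (377,203), with its tab at about (366,222). The dispenser is at (293,165) with its rails opening downward. I'll enlarge both.

```bash
python3 - <<'E'
import cv2
im=cv2.imread("pics/top0.png")
a=cv2.resize(im[175:235,345:405],None,fx=8,fy=8,interpolation=cv2.INTER_CUBIC)
b=cv2.resize(im[140:215,265:330],None,fx=8,fy=8,interpolation=cv2.INTER_CUBIC)
cv2.imwrite("pics/ta.png",a);cv2.imwrite("pics/tb.png",b)
E
cat > h.py <<'E'
import numpy as np,cv2
def ray_plane(c,u,v,z,H=400):
    f=H/2/np.tan(np.radians(c['fovy'])/2); T=np.array(c['world_from_camera'])
    d=T[:3,:3]@np.array([(u-c['cx'])/f,(v-c['cy'])/f,1]); o=T[:3,3]
    return o+d*(z-o[2])/d[2]
def fishproj(c,P,H=400):
    f=H/2/np.tan(np.radians(c['fovy'])/2);T=np.array(c['world_from_camera'])
    p=T[:3,:3].T@(np.array(P)-T[:3,3]); r=np.hypot(p[0],p[1]); th=np.arctan2(r,p[2])
    return c['cx']+f*th*p[0]/r, c['cy']+f*th*p[1]/r
def fish_plane(c,u,v,z,H=400):
    f=H/2/np.tan(np.radians(c['fovy'])/2);T=np.array(c['world_from_camera'])
    a=np.array([u-c['cx'],v-c['cy']]);r=np.hypot(*a);th=r/f
    d=T[:3,:3]@np.array([*(a/max(r,1e-9)*np.sin(th)),np.cos(th)]);o=T[:3,3]
    return o+d*(z-o[2])/d[2]
E
```

```text
(no output)
```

View pics/ta.png

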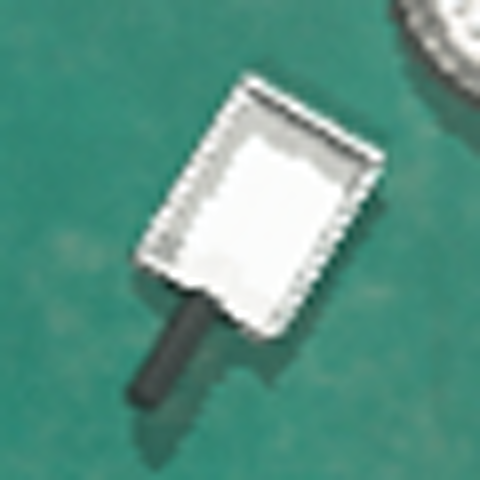

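View pics/tb.png

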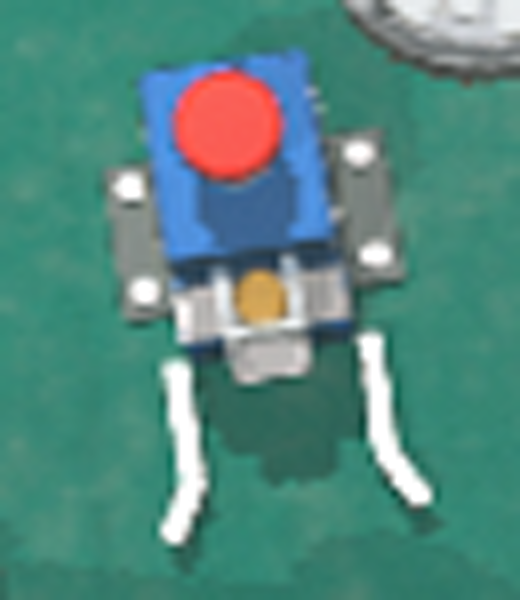

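Run:
```python
from bench import manip
from h import *
c=manip.camera_info("top")
def P(x,y,ou,ov,z): return ray_plane(c,(x+.5)/8-.5+ou,(y+.5)/8-.5+ov,z)
t=np.array([P(*p,345,175,32) for p in [(248,75),(385,155),(268,335),(138,258)]])
print(t.round(1)); ce=t.mean(0); print("centre",ce)
f=(t[0]+t[1]-t[2]-t[3])/2; print("yaw",np.degrees(np.arctan2(f[1],f[0])),np.linalg.norm(f))
print("tab end",P(142,400,345,175,44))
cap=P(229,122,265,140,150);print("cap",cap)
for n,p,z in [("head",[(142,75),(303,55),(335,240),(167,262)],110),("railL",[(165,368),(190,365),(182,480),(207,475)],20),("railR",[(360,338),(382,335),(378,435)],20),("tips",[(174,540),(425,498)],20),("ledge",[(240,382),(310,370)],48)]:
    for q in p: print(n,P(*q,265,140,z).round(1))
```

```text
[[ 613.6 -234.4   32. ]
 [ 584.  -284.8   32. ]
 [ 517.  -240.8   32. ]
 [ 545.3 -193.1   32. ]]
centre [ 564.98326576 -238.26959965   32.        ]
yaw -32.2322892680207 79.94600395582792
tab end [ 492.32792175 -193.01561172   44.        ]
cap [675.02832461   3.75301774 150.        ]
head [700.2  36.8 110. ]
head [707.6 -19.5 110. ]
head [641.9 -31.2 110. ]
head [633.9  27.3 110. ]
railL [609.3  34.6  20. ]
railL [610.5  25.3  20. ]
railL [567.2  27.8  20. ]
railL [569.2  18.5  20. ]
railR [621.  -38.2  20. ]
railR [622.2 -46.4  20. ]
railR [584.4 -45.2  20. ]
tips [544.8  30.5  20. ]
tips [560.9 -62.8  20. ]
ledge [600.3   4.9  48. ]
ledge [604.9 -20.6  48. ]
```

```bash
cat >> h.py <<'E'
def down(h): return [0,np.pi/2,np.radians(h)]
E
python3 - <<'E'
from bench import manip
from h import *
for h in(58,-122): print(h,manip.ik([510,-204,200],down(h)))
for h in(100,-80): print(h,manip.ik([514,-24,5],down(h)))
manip.move_ptp([440,-150,300],down(58))
ci=manip.camera_info("wrist"); im,d=manip.get_image("wrist")
np.save("w1.npy",d);np.save("w1c.npy",ci,allow_pickle=True)
cv2.imwrite("pics/w1.png",im); print(ci,manip.read_t(),manip.read_tcp_pos())
E
```

```text
58 [-0.40217253  0.35295268  1.82355341  0.          0.96508656 -1.41446349]
-122 [-4.02172528e-01  3.52952685e-01  1.82355341e+00 -4.44089210e-16
  9.65086562e-01  1.72712916e+00]
100 [-0.06978733  0.64089424  1.97185145  0.          0.52884696 -1.81511659]
-80 [-6.97873347e-02  6.40894240e-01  1.97185145e+00 -8.88178420e-16
  5.28846962e-01  1.32647607e+00]
{'fovy': 65.70646984690485, 'cx': 319.95429487524035, 'cy': 204.04750308763997, 'world_from_camera': array([[ 5.29046125e-01,  8.15557953e-01,  2.34468382e-01,
         3.80544219e+02],
       [ 8.48593000e-01, -5.08338706e-01, -1.46566303e-01,
        -1.13121286e+02],
       [-3.43960221e-04,  2.76508562e-01, -9.61011393e-01,
         4.42354474e+02],
       [ 0.00000000e+00,  0.00000000e+00,  0.00000000e+00,
         1.00000000e+00]])} 2.725 [ 440.25984223 -149.48325     299.92561007]
```

View pics/w1.png

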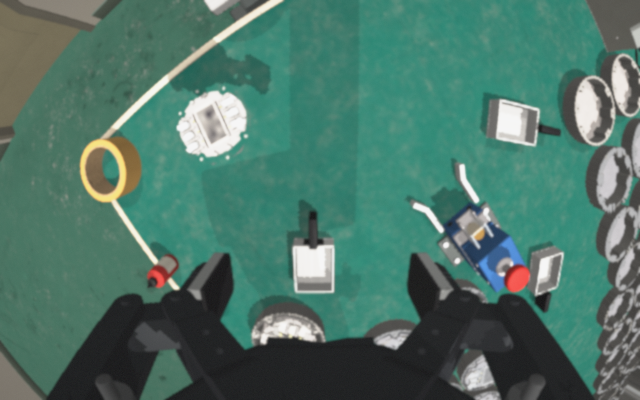

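The wrist view shows the tray at (314,265), its tab running from (313,212) to (315,245), and the dispenser at about (485,245). I'll enlarge both again.

Run:
```python
import cv2
im=cv2.imread("pics/w1.png")
cv2.imwrite("pics/wa.png",cv2.resize(im[200:300,270:360],None,fx=6,fy=6,interpolation=cv2.INTER_CUBIC))
cv2.imwrite("pics/wb.png",cv2.resize(im[155:300,405:540],None,fx=4,fy=4,interpolation=cv2.INTER_CUBIC))
```

```text
(no output)
```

View pics/wa.png

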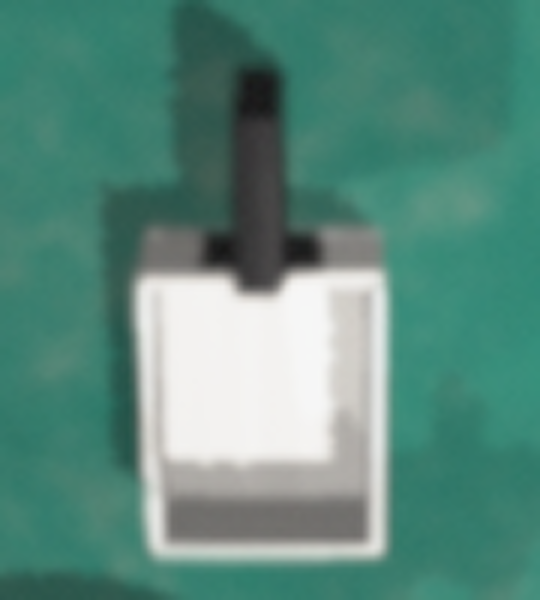

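View pics/wb.png

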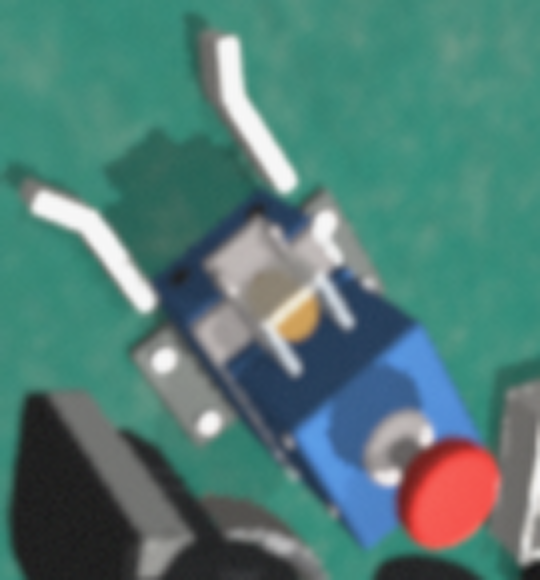

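Run:
```python
from h import *
c=np.load("w1c.npy",allow_pickle=True).item()
def P(x,y,s,ou,ov,z): return fish_plane(c,(x+.5)/s-.5+ou,(y+.5)/s-.5+ov,z)
t=np.array([P(*p,6,270,200,32) for p in [(386,558),(152,558),(135,275),(386,275)]])
print(t.round(1),t.mean(0)); f=(t[0]+t[1]-t[2]-t[3])/2
print("yaw",np.degrees(np.arctan2(f[1],f[0])),np.linalg.norm(f),np.linalg.norm(t[0]-t[1]))
a=P(260,117,6,270,200,44);b=P(259,288,6,270,200,44);print("tab",a,b,np.linalg.norm(a-b),np.degrees(np.arctan2(*(b-a)[1::-1])))
for n,p,z in [("railL",[(286,190),(232,103),(228,38)],20),("railR",[(148,308),(92,222),(35,203)],20),("column front bottom",[(255,198),(155,278)],45),("captop?",[(452,493)],150)]:
    for q in p: print(n,P(*q,4,405,155,z).round(1))
```

```text
[[ 613.3 -232.9   32. ]
 [ 581.5 -284.4   32. ]
 [ 512.2 -242.9   32. ]
 [ 544.1 -191.5   32. ]] [ 562.74568852 -237.89737606   32.        ]
yaw -30.89815475444789 80.68866862735811 60.50632796154826
tab [ 490.71657821 -193.23665434   44.        ] [ 526.38511198 -216.13166982   44.        ] 42.38426635818271 -32.69570428023833
railL [609.   29.5  20. ]
railL [565.2  23.1  20. ]
railL [542.2  32.5  20. ]
railR [620.4 -41.7  20. ]
railR [576.3 -46.6  20. ]
railR [557.7 -62.4  20. ]
column front bottom [591.2   8.5  45. ]
column front bottom [597.1 -38.7  45. ]
captop? [667.9   4.  150. ]
```

Run:
```python
from bench import manip
from h import *
manip.move_ptp([490,-25,230],down(99))
manip.wait(.2)
ci=manip.camera_info("wrist"); im,d=manip.get_image("wrist")
np.save("w2.npy",d);np.save("w2c.npy",ci,allow_pickle=True)
cv2.imwrite("pics/w2.png",im); print(manip.read_t(),manip.read_tcp_pos())
cv2.imwrite("pics/w2b.png",cv2.resize(im[120:400,200:440],None,fx=2.14,fy=2.14,interpolation=cv2.INTER_CUBIC))
```

```text
3.6333 [490.22981248 -26.10422293 230.83661262]
```

View pics/w2.png

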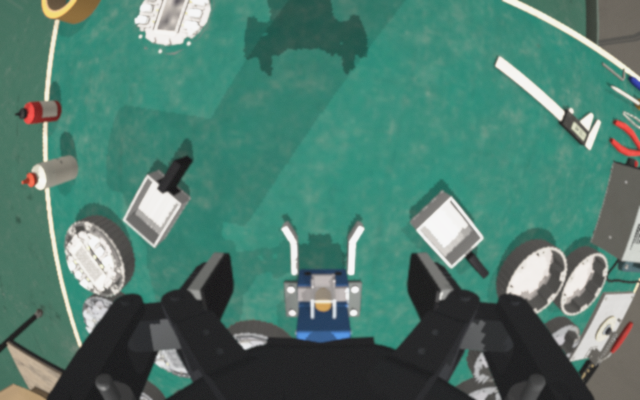

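The dock is centred at about x=322, with rail tips at (285,222) and (361,222). I'll enlarge that part.

Run:
```python
import cv2
im=cv2.imread("pics/w2.png")
cv2.imwrite("pics/w2c.png",cv2.resize(im[215:290,275:370],None,fx=8,fy=8,interpolation=cv2.INTER_CUBIC))
```

```text
(no output)
```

View pics/w2c.png

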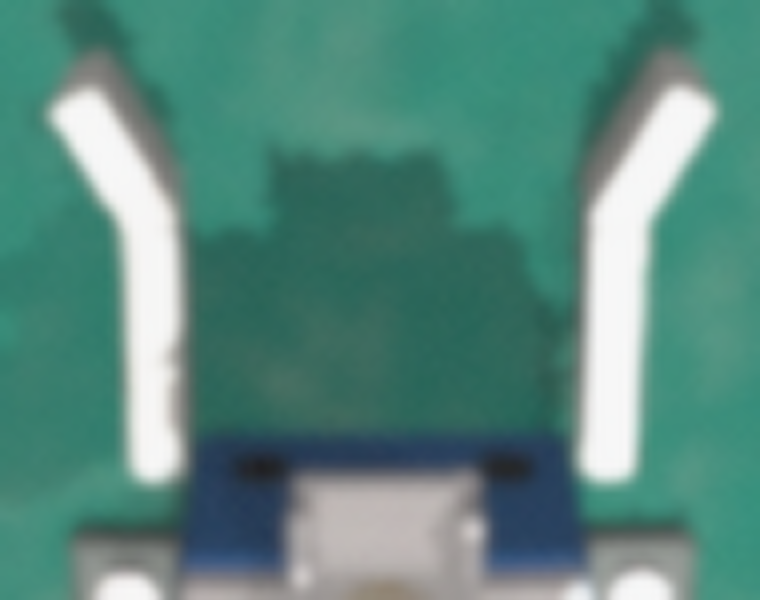

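Run:
```python
from h import *
c=np.load("w2c.npy",allow_pickle=True).item()
def P(x,y,z,s=8,ou=275,ov=215): return fish_plane(c,(x+.5)/s-.5+ou,(y+.5)/s-.5+ov,z)
pr=lambda n,a:print(n,a.round(1))
R1,R2,L1,L2=P(180,210,20),P(184,470,20),P(590,210,20),P(580,470,20)
tR,tL=P(75,100,20),P(692,98,20)
fR,fL=P(203,437,0),P(567,437,0)
for n,a in zip("R1 R2 L1 L2 tR tL fR fL".split(),(R1,R2,L1,L2,tR,tL,fR,fL)):pr(n,a)
ang=lambda d:np.degrees(np.arctan2(d[1],d[0]))
print(ang(R2-R1),ang(L2-L1),ang(tL-tR)-90,ang(fL-fR)-90,np.linalg.norm(R1-L1),np.linalg.norm(R2-L2),np.linalg.norm(fL-fR))
print("mids",(R1+L1)/2,(R2+L2)/2,(tR+tL)/2,(fR+fL)/2)
```

```text
R1 [572.7 -43.   20. ]
R2 [618.2 -36.5  20. ]
L1 [563.   19.8  20. ]
L2 [608.4  26.8  20. ]
tR [557.2 -61.2  20. ]
tL [542.4  31.9  20. ]
fR [622.5 -34.1   0. ]
fL [613.   27.1   0. ]
8.02043089759284 8.838835487496873 9.033096819206207 8.786677436867066 63.47195805329057 64.12907176798612 61.87235636719868
mids [567.82483461 -11.60030498  20.        ] [613.3426525   -4.85467689  20.        ] [549.80222294 -14.67391071  20.        ] [617.76943949  -3.51205923   0.        ]
```

Run:
```python
from bench import manip
from h import *
h=58.1;x,y=507.5,-203.2
manip.move_ptp([x,y,120],down(h))
print(manip.read_ft_force())
print(manip.line_to([x,y,6],v=120,contact_N=8), manip.read_tcp_pos())
manip.clamp(50); print(manip.read_gripper_width(),manip.read_ft_force())
manip.line_to([x,y,26],v=60); print(manip.read_ft_force(),manip.read_t(),manip.read_tcp_pos())
yd=np.radians(8.8);O=np.array([617.5,-3.9]);ex=np.array([np.cos(yd),np.sin(yd)])
p=O-ex*(106+90)
manip.move_ptp([*p,26],down(98.8)); manip.wait(.3)
print(manip.read_tcp_pos(),manip.read_gripper_width(),manip.read_t())
ci=manip.camera_info("wrist"); im,d=manip.get_image("wrist")
np.save("w3c.npy",ci,allow_pickle=True)
cv2.imwrite("pics/w3.png",im)
cv2.imwrite("pics/w3c.png",cv2.resize(im[200:400,220:420],None,fx=3,fy=3,interpolation=cv2.INTER_CUBIC))
im,d=manip.get_image("top");cv2.imwrite("pics/t3.png",cv2.resize(im[130:260,240:400],None,fx=4,fy=4,interpolation=cv2.INTER_CUBIC))
```

```text
[-0.32251699  0.41570479 -0.3785334 ]
False [ 508.05434942 -203.36744643    6.64171559]
0.13551530928499503 [0.11387357 0.86442226 2.77160458]
[-0.2778711   0.76709341 -1.44101842] 6.725 [ 507.77372789 -203.31220651   26.48801787]
[424.45837284 -34.6711971   25.96928273] 0.13510078934388697 7.8083
```

View pics/w3.png

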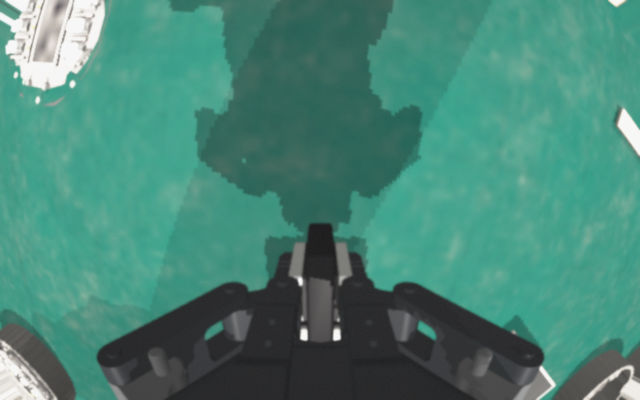

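View pics/t3.png

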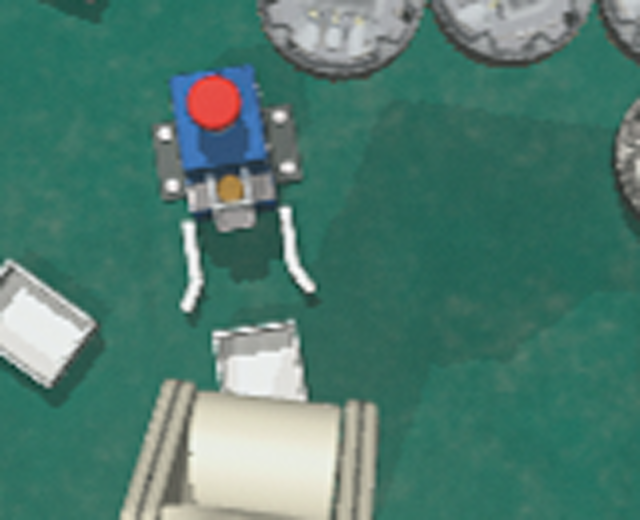

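The tray is held and lines up with the rail opening. Next I lower it and slide it in.

Run:
```python
from bench import manip
from h import *
yd=np.radians(8.8);O=np.array([617.5,-3.9]);ex=np.array([np.cos(yd),np.sin(yd)])
A=down(98.8)
p=lambda s:O-ex*(106+s)
print(manip.line_to([*p(90),7.0],A,v=40,contact_N=5),manip.read_tcp_pos(),manip.read_ft_force())
print(manip.line_to([*p(50),7.0],A,v=50,contact_N=10),manip.read_tcp_pos(),manip.read_ft_force())
print(manip.line_to([*p(12),7.0],A,v=30,contact_N=10),manip.read_tcp_pos(),manip.read_ft_force())
print(manip.line_to([*p(-8),7.0],A,v=12,contact_N=8),manip.read_tcp_pos(),manip.read_ft_force())
q=np.array(manip.read_tcp_pos()[:2])-O; print("along",q@ex,"lat",q@[-ex[1],ex[0]],manip.read_t())
im,d=manip.get_image("top");cv2.imwrite("pics/t4.png",cv2.resize(im[130:230,240:360],None,fx=5,fy=5,interpolation=cv2.INTER_CUBIC))
```

```text
True [423.35753196 -33.81333912   6.2164452 ] [-0.57264301 -0.15733783  6.86364679]
True [423.55356242 -33.64336133   6.23596923] [0.14216115 0.61809284 4.78611096]
False [500.77124437 -21.95296672   6.99445773] [-0.24296486  0.65676455 -0.67283573]
True [511.28302384 -20.07505095   6.41806926] [ 0.85177397  1.01106223 -0.34379754]
along -107.44118413401553 lat 0.2650485023484322 12.4917
```

View pics/t4.png

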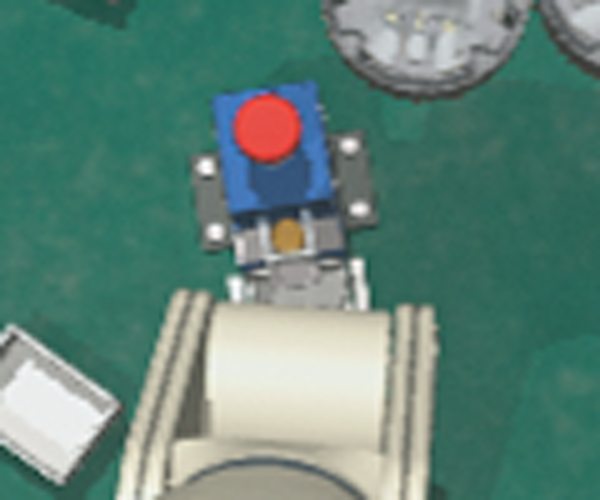

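The tray made contact near home, at -107.4 along the dock axis against an expected -106. I'll push again to confirm it's the back stop.

Run:
```python
from bench import manip
from h import *
yd=np.radians(8.8);O=np.array([617.5,-3.9]);ex=np.array([np.cos(yd),np.sin(yd)])
A=down(98.8)
p=lambda s:O-ex*(106+s)
for k in (8,15):
  print(manip.line_to([*p(-8),6.8],A,v=10,contact_N=k),manip.read_tcp_pos(),manip.read_ft_force())
  q=np.array(manip.read_tcp_pos()[:2])-O; print("along",q@ex,"lat",q@[-ex[1],ex[0]],manip.read_t())
```

```text
True [511.36375555 -20.00319326   6.23100204] [-1.8584315  -0.29798549  3.37404693]
along -107.35040955033581 lat 0.32370950480715266 12.9583
True [511.3060443  -19.98495933   6.21687501] [-1.15613449  0.06554576  4.4535801 ]
along -107.40465191816995 lat 0.3505578015188355 13.4667
```

Run:
```python
from bench import manip
from h import *
A=down(98.8)
manip.gripper_open(); manip.wait(.2)
x,y,z=manip.read_tcp_pos()
manip.line_to([x,y,110],A,v=120)
manip.line_to([490,-25,230],A,v=200); manip.wait(.2)
ci=manip.camera_info("wrist"); im,d=manip.get_image("wrist")
np.save("w5c.npy",ci,allow_pickle=True)
cv2.imwrite("pics/w5.png",im)
cv2.imwrite("pics/w5c.png",cv2.resize(im[180:305,270:375],None,fx=4.8,fy=4.8,interpolation=cv2.INTER_CUBIC))
im,d=manip.get_image("scene");cv2.imwrite("pics/s5.png",cv2.resize(im[150:280,230:390],None,fx=4.5,fy=4.5,interpolation=cv2.INTER_CUBIC))
print(manip.read_t())
```

```text
16.45
```

View pics/w5c.png

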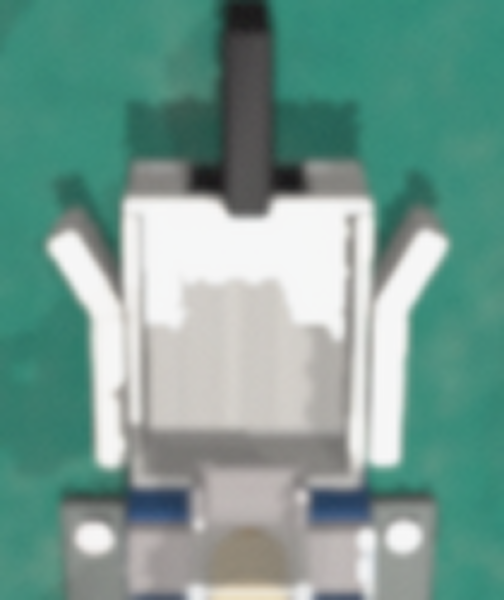

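View pics/s5.png

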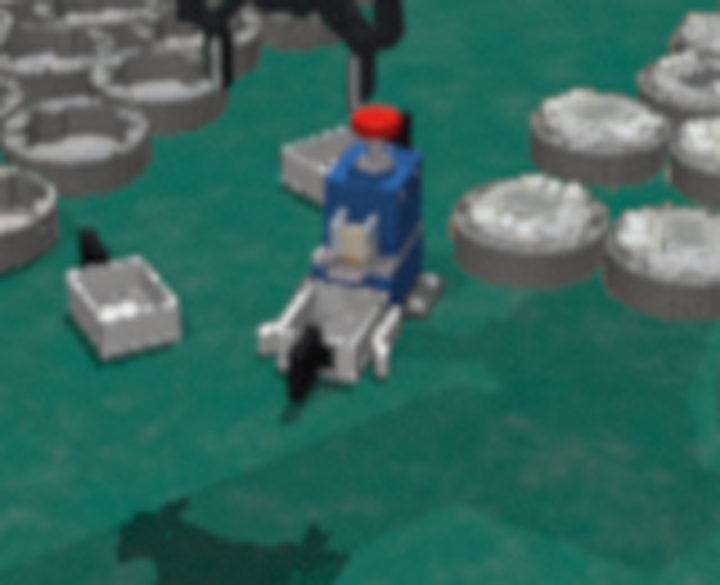

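The tray sits straight between the rails with its front rim against the blue column. I'll measure the rim to check.

Run:
```python
from h import *
c=np.load("w5c.npy",allow_pickle=True).item()
yd=np.radians(8.8);O=np.array([617.5,-3.9]);ex=np.array([np.cos(yd),np.sin(yd)])
for x,y,z in [(165,488,32),(340,486,32),(125,197,32),(374,197,32),(248,30,44),(247,212,44)]:
    P=fish_plane(c,(x+.5)/4.8-.5+270,(y+.5)/4.8-.5+180,z); q=P[:2]-O
    print((x,y,z),P.round(1),(q@ex).round(1),(q@[-ex[1],ex[0]]).round(1))
```

```text
(165, 488, 32) [618.3 -25.9  32. ] -2.6 -21.9
(340, 486, 32) [610.7  19.2  32. ] -3.1 23.9
(125, 197, 32) [539.7 -46.3  32. ] -83.3 -30.0
(374, 197, 32) [530.5  13.2  32. ] -83.3 30.2
(248, 30, 44) [491.8 -23.8  44. ] -127.2 -0.4
(247, 212, 44) [534.8 -17.3  44. ] -83.8 -0.6
```

The stop was stiff, but my estimates leave 1–3 mm of uncertainty. I'll nudge the free tray from behind the tab with shut fingers to confirm it's seated.

Run:
```python
from bench import manip
from h import *
yd=np.radians(8.8);O=np.array([617.5,-3.9]);ex=np.array([np.cos(yd),np.sin(yd)]);ey=np.array([-ex[1],ex[0]])
A=down(98.8)
manip.clamp(20)
p=lambda s:O+ex*s
manip.move_ptp([*p(-165),80],A)
manip.line_to([*p(-165),14],A,v=120)
manip.line_to([*p(-145),14],A,v=60)
print(manip.line_to([*p(-128),14],A,v=12,contact_N=6),manip.read_ft_force())
q=np.array(manip.read_tcp_pos()[:2])-O; print("along",q@ex,q@ey,manip.read_t())
print(manip.line_to([*p(-128),14],A,v=8,contact_N=8),manip.read_ft_force())
q=np.array(manip.read_tcp_pos()[:2])-O; print("along",q@ex,q@ey,manip.read_t())
manip.line_to([*p(-150),14],A,v=60)
manip.line_to([*p(-150),80],A,v=150)
im,d=manip.get_image("wrist");cv2.imwrite("pics/w6.png",im)
```

```text
True [-0.56189236 -0.2103568   0.67175568]
along -138.17472830415997 0.1845617353766622 19.8583
True [-0.14560711 -0.08738964  0.54736693]
along -138.3705756000989 0.42927575531097356 20.4083
```

View pics/w6.png

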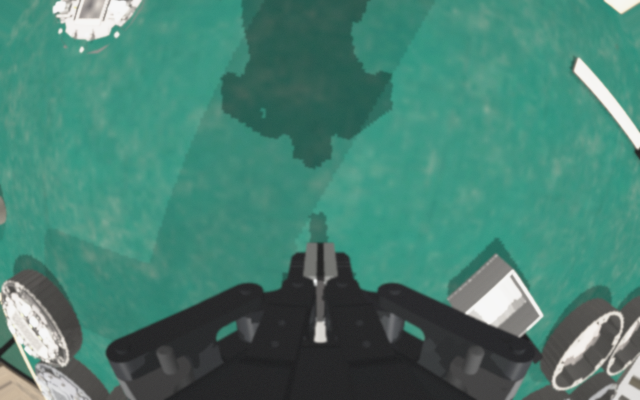

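Both pushes stopped firmly at the same place, so the tray is home and my origin estimate was about 2 mm too far out. Next is the plunger: a guarded descent in small force-read steps.

```bash
cat > press.py <<'E'
from bench import manip
from h import *
A=down(98.8)
cx,cy=673.6,4.5
manip.move_ptp([cx,cy,185],A)
manip.wait(.3)
f0=np.mean([manip.read_ft_force()[2] for _ in range(5)])
F=lambda: manip.read_ft_force()[2]-f0
print("f0",f0,manip.read_tcp_pos())
print(manip.line_to([cx,cy,154],v=80,contact_N=3),F())
print(manip.line_to([cx,cy,146],v=10,contact_N=3),F(),manip.read_tcp_pos()[2],manip.read_t())
# down the spring part
print(manip.line_to([cx,cy,138],v=15,contact_N=9),F(),manip.read_tcp_pos()[2],manip.read_t())
E
python3 press.py
```

```text
f0 0.2953978039818428 [672.80777791   4.24576077 184.50692126]
False -0.14923263368863576
True 2.89802933629374 148.97876952873344 23.7083
False 5.349350828805251 138.43092187187946 24.5583
```

```bash
cat > press2.py <<'E'
from bench import manip
from h import *
f0=0.295;cx,cy=673.6,4.5
F=lambda: manip.read_ft_force()[2]-f0
z=137.5
while z>124:
    z-=0.4
    c=manip.line_to([cx,cy,z],v=6,contact_N=5)
    f=F()
    print(round(z,2),c,round(f,2),round(manip.read_tcp_pos()[2],2),round(manip.read_t(),2))
    if c or f>11.5: break
E
python3 press2.py
```

```text
137.1 False 5.4 137.62 24.86
136.7 False 6.19 137.28 25.11
136.3 False 6.75 136.93 25.36
135.9 False 6.42 136.55 25.61
135.5 False 6.53 136.16 25.86
135.1 False 7.11 135.75 26.11
134.7 False 7.86 135.38 26.36
134.3 False 6.92 134.98 26.61
133.9 False 7.39 134.57 26.86
133.5 False 7.78 134.27 27.11
133.1 False 10.0 134.23 27.36
132.7 False 12.06 134.22 27.61
```

The stroke bottomed at z≈134.25. The push now rises about 5 N per mm of commanded travel, so I'll go to 16 N and hold.

```bash
cat > press3.py <<'E'
from bench import manip
from h import *
f0=0.295;cx,cy=673.6,4.5
F=lambda: manip.read_ft_force()[2]-f0
z=132.7
while z>130:
    z-=0.3
    manip.line_to([cx,cy,z],v=6,contact_N=6)
    f=np.mean([F() for _ in range(3)]);print(round(z,2),round(f,2))
    if f>15.6: break
t=manip.read_t()
while manip.read_t()-t<0.65:
    manip.wait(.08); print(round(F(),2),end=' ')
print(manip.read_tcp_pos()[2],manip.read_t())
manip.line_to([cx,cy,155],v=40)
manip.line_to([cx,cy,190],v=120)
print(manip.read_t(),F())
A=down(98.8)
manip.move_ptp([490,-25,260],A);manip.wait(.2)
for n in("wrist","scene","top"):
    im,d=manip.get_image(n);cv2.imwrite(f"pics/{n}9.png",im)
E
python3 press3.py
python3 - <<'E'
import cv2
a=cv2.imread("pics/wrist9.png")[200:320,270:380];cv2.imwrite("pics/w9c.png",cv2.resize(a,None,fx=5,fy=5,interpolation=cv2.INTER_CUBIC))
a=cv2.imread("pics/scene9.png")[165:265,260:360];cv2.imwrite("pics/s9c.png",cv2.resize(a,None,fx=6,fy=6,interpolation=cv2.INTER_CUBIC))
E
```

```text
132.4 14.29
132.1 15.99
16.48 16.67 15.92 15.75 16.46 17.05 16.24 16.21 134.18644003329845 28.775
29.9417 -0.35089522044820365
```

View pics/w9c.png

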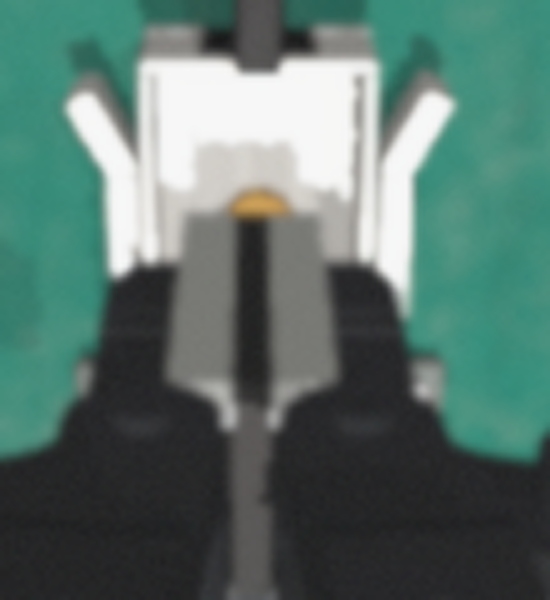

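View pics/s9c.png

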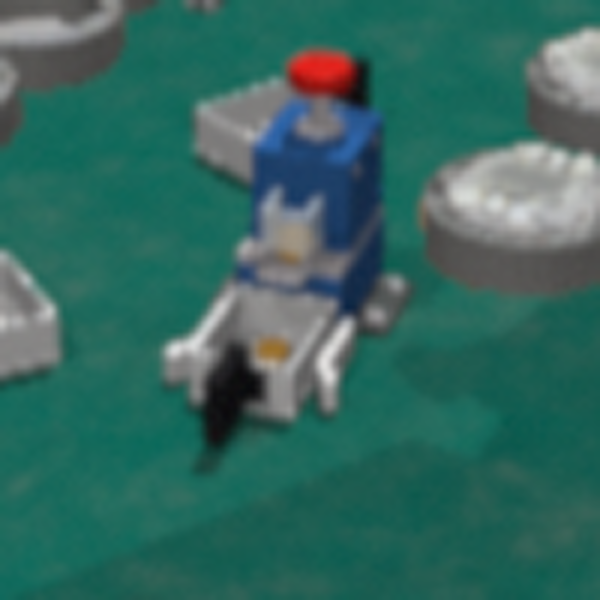

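View pics/top9.png

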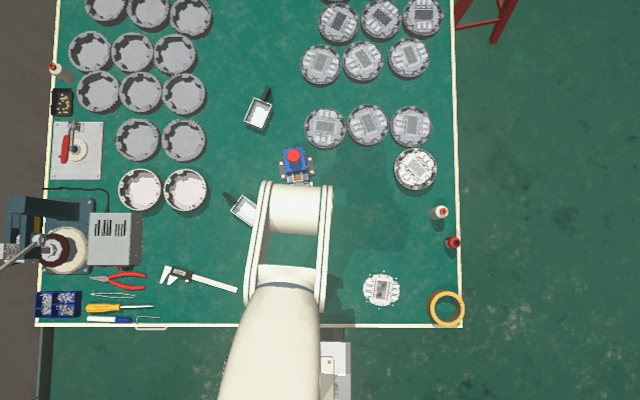

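One slug is in the tray and the cap is up. I'll take a last look from the same pose as before the press, in case the falling slug shifted the tray.

Run:
```python
from bench import manip
from h import *
manip.gripper_open()
manip.move_ptp([490,-25,230],down(98.8)); manip.wait(.3)
im,d=manip.get_image("wrist")
cv2.imwrite("pics/w10c.png",np.hstack([cv2.resize(i[180:305,270:375],None,fx=3.8,fy=3.8,interpolation=cv2.INTER_CUBIC) for i in(cv2.imread("pics/w5.png"),im)]))
print(manip.read_t())
```

```text
32.4833
```

View pics/w10c.png

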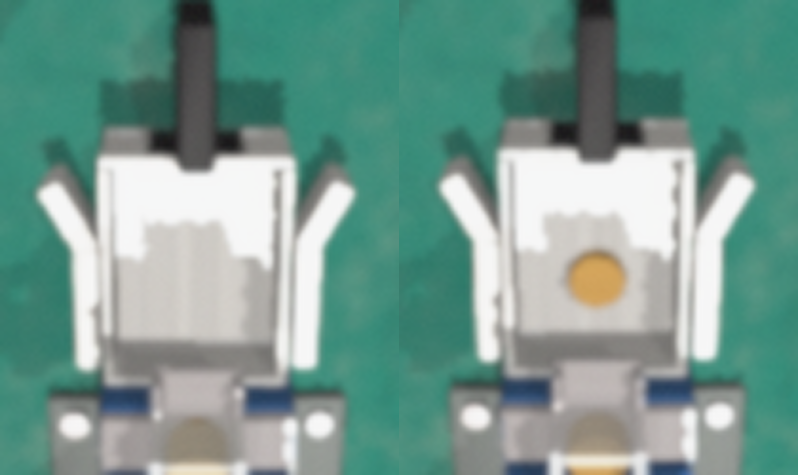

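Relative to the rails the tray hasn't moved, and exactly one slug is in it. I'm handing in.

```bash
python3 -c "
from bench import manip
manip.sign_off()"
```

```text
the job is handed in; nothing more can be done
```

The job is done and handed in. The tray is home in the rails with one brass slug in it. The robot clock read about 32.5 s at the last check, well inside the 67 s limit.

- **Tray:** I took the rightmost tray by its tab and slid it in until it stopped hard, then let go. I also nudged it from behind the tab with shut fingers, and it stopped firmly at the same place twice.
- **Plunger:** I pressed the cap once. It bottomed at about 15 mm of stroke. I held it there at 15.8 to 17.1 N for about 0.65 s, then let it come fully up.
- **Last pictures:** One slug is in the tray, the cap is up, and the tray has not moved relative to the rails since before the press. In the top view, nothing else looked moved. Part of the left-hand tray was hidden behind the arm.
- **Disagreement:** The tray stopped 1.5 to 3 mm short of where the cameras put the back stop. The calibration is only good to about 2 mm and every push stopped firmly, so I took the firm stop as home.

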